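# Prop the board oven's hood open

### The arm

A 7-joint arm with a two-finger parallel gripper is mounted at the origin on the work surface. World frame = base frame: x ahead of the robot, y to its left, z up, the work surface at z = 0. Lengths are in mm, angles in rad, forces in N, time in s.
With the tool pointing down it reaches from about 400 to 850 mm from the base axis. Payload 4.5 kg.
Tool frame: the origin (TCP) lies on the centre line of the jaws, within the pads' length; the fingertips stand 8 mm ahead of it and the grasp point (between the pads) lies 11 mm behind it; x points along the fingers, y is the direction in which the jaws open and shut, and the axes are right-handed (so a half turn about x gives the same grasp; the last joint's range is limited). The gripper opens to 85 mm and grips with 20 to 120 N. Pads are 22 mm wide; open, the fingers measure 114 mm over their backs; the gripper's body (76 mm by 85 mm) begins 54 mm behind the grasp point. The pads swing forward as they close: fully open they stand 13 mm farther back than shut.
Start: joints at [-1.289, 0.689, -0.195, 1.565, 0.157, 0.902, -0.215], TCP at [153.273, 605.938, 239.317] pointing down, gripper open.
Joint ranges: [-3.01, 3.01], [-0.46, 2.08], [-1.47, 1.51], [0.13, 2.56], [-1, 4.14], [0.04, 2.09], [-2.66, 2.66]. Speed limits (rad/s): [2.57, 2.57, 3.14, 3.14, 3.14, 3.14, 3.14].

### API

Orientations are given as a unit quaternion [x, y, z, w].
In Python, from plant import r, capture, workorder gives the robot as it stands.
- The arm moves only by the tool carry_out, never from a script. Its argument "deltas" is a list of rows, each a list of 7 numbers: the shift along the tool's x, y, z in mm, then the turn, a rotation vector about the tool's x, y, z in degrees, then the opening, from 0 (shut) to 1 (fully open). In form: [[tx, ty, tz, wx, wy, wz, jaw], ...]. A call has 1 to 20 rows; each row shifts and turns the commanded pose from where the row before left it, along the tool's axes as they then stand; what a row does not reach is not made up. A row lasts 1/8 s, in which the tool goes at most 62.5 mm and 10.7 degrees, less where a joint would pass 70% of its speed; a pose out of reach is approached as far as the arm can. A call is refused whole if a number of a shift passes 62.5 or a number of a turn 10.7, either way. A call with a gripper value outside its range is refused whole. The fingers move at their own pace and stop on an object; "grip_force" is the grip in N (left out, the last holds). Time passes only in rows, so rows that do not move let the fingers close. It gives the time, the measured TCP pose, the force and the opening at its end, in the units of the state.
- r.state(): the state, without advancing time (a new reading comes with each control period).
- capture(name): name is "side" or "top" or "wrist"; returns a dict with "img" (400x640x3 uint8, red, green, blue), "K" (3x3 intrinsics, pixels), "D" ([k1, k2, p1, p2, k3] as OpenCV has them; the pictures are not rectified), "R" (3x3) and "t" (3): a world point X has camera coordinates R X + t; the wrist camera has in their place "tool_from_camera" (4x4, takes a point from camera to tool coordinates, whose origin is the TCP and whose axes are the tool frame's). Camera axes: x right, y down, z forward; pixel columns grow to the right and rows downward; lengths in mm; the calibration is good to about 2 mm. A picture is of the moment at which its call begins: read the wrist's pose just before it. There is no depth.
- workorder.hand_in(): hands the job in, once; it reports no verdict.
The state is a dict: "time_s": time; "qpos": joint angles; "qvel": joint speeds; "joint_efforts": joint torques, N m; "tcp_pos": TCP position; "tcp_rot": TCP orientation; "ft_force": force on the tool from outside, world axes, zero at the start; "moment": the same for the moment, N m; "finger_gap": finger opening in mm.
Only numpy, scipy, OpenCV 4.12 (cv2) and the standard library are available. Lean on these libraries where they do the work, as an engineer would, in place of code of your own. Each camera call takes 0.05 s, during which the arm holds its last target.

### The job

The hood of the bench oven is tipped right back and would fall shut if nudged. Swing the prop rod up out of its clip until it leans back on its stop, then let the hood down gently until the rod's tip sits in the slot under the hood and the rod alone holds it half open. Leave the jar, the screwdriver and the blue bin where they are.

Things in the scene. Friction and masses are not known exactly. Their poses are not given: they have to be found in the camera images.
- case: Fixed bench oven: cream open-topped steel case 250 (x) x 320 (y) x 75 mm high, walls 6 mm; a board lies inside, tops below 40 mm. Origin: centre of its underside; x points from its front panel to its hinge side, y along its width to the left seen from the front, z up. It does not move, but its place and yaw vary.
- hood (a joint): Angle of the hood (flat cream panel 232 x 310 x 10 mm, about 0.5 kg) about the case's y axis: 0 shut and level, 1.57 upright, 1.8 its rear limit. Hinge friction holds it only within about 0.15 rad of upright; lower, it falls shut if let go. Rests on the seated rod at about 0.95. May not fall faster than 1.5 rad/s.
- rod (a joint): Angle of the prop rod about the case's y axis: 0 lying in its clip, tip towards the case's front; 1.57 upright; 1.92 its stop, tip leaning to the hinge side. Swings freely: short of upright it falls back into the clip, past upright it falls onto the stop and stays. In the stop its tip meets the slot as the hood comes down.
- hood_hinge (a point): Middle of the hood's hinge line, which runs along the case's y at the top of its rear wall, 80 mm above the bench. At joint 0 the hood reaches from here to the case's -x; its underside contains the hinge line. The axes turn with the hood.
- hood_bar (a point): Middle of the hood's handle: a level round steel bar 12 mm thick, 120 mm long along the case's y, 254 mm from the hinge line and 16 mm clear of the hood's free edge, in line with the panel, carried at its two ends. It can be pinched across its thickness with the fingers straddling it. The axes turn with the hood.
- hood_slot (a point): Where the centre of the rod's tip sits when seated, on the hood's underside: a slot 24 mm wide between two steel ribs 50 mm long along y (12 mm high on the hinge side, 20 mm on the free side), 110 mm from the hinge line, 95 mm to the case's right (-y). The axes turn with the hood.
- rod_pivot (a point): The rod's pivot, in a steel bracket inside the case, 60 mm above the bench; at (10, -95) mm in the case's x, y, so the rod lies 59 mm inside the right wall. The bracket rises to 72 mm. The axes turn with the rod.
- rod_grip (a point): Centre of the rod's grip: a black plastic roller, 22 mm across and 22 mm wide along the case's y, 75 mm from the pivot, that turns freely on the rod about y; 60 mm above the bench when the rod lies in its clip, with 40 mm of open space to both sides and 35 mm below. Pinched across y by its flat ends it does not twist in the fingers as the rod swings. The axes turn with the rod; x points from tip to pivot.
- rod_tip (a point): Centre of the ball tip (14 mm) of the steel rod (9 mm thick, 0.1 kg), 113 mm from the pivot. The clip is an open saddle 36 mm from the pivot, 66 mm high, without a catch.
- jar: Bystander: glass jar with black lid, 72 mm across, 100 mm tall. Origin under its centre.
- driver: Bystander: screwdriver 200 mm long lying on the bench along its own x. Origin under its middle.
- parts_bin: Bystander: small blue open bin 160 x 110 x 70 mm. Origin under its centre.

How it is judged (in metres and radians):
On the way:
1. the rod is swung up out of its clip and leans back on its stop (value of joint rod above 1.75 rad), for 0.2 s.
At the end, for the whole second after the job is handed in: The rod stands (joint over 1.7 rad) with its tip within 12 mm of the slot's seat, and carries the hood (contact over 0.3 N), which rests still at 0.86 to 1.06 rad (distance between rod_tip and hood_slot below 0.012 m and value of joint hood between 0.86 and 1.06 rad and value of joint rod above 1.7 rad and contact force between rod and hood above 0.3 N and velocity of joint hood between -0.05 and 0.05 rad/s); the robot touches nothing.
It fails at once if the hood is dropped: it falls faster than 1.5 rad/s (velocity of joint hood below -1.5 rad/s).
It fails at once if a bystander is moved more than 30 mm (distance of any of jar, driver, parts_bin from where it was at the start of the episode above 0.03 m).
It also fails if it takes over 58 s, if anything falls off the work surface, if the arm or the gripper's body presses on something with over 40 N, if the wrist force passes 120 N, or if a joint passes its speed limit or range.

## Working session

There is one attempt and no reset: what is moved stays moved. The work goes in short steps, Python scripts to look and compute and a tool call to move; the robot and the scene stay as the last step left them, time stands still between calls to the robot, and variables do not carry over. Pictures are saved under pics/ and viewed, and the job is handed in when it is done.

Besides the shell and the picture viewer there is one more tool, called as name([rows], argument=value, ...), one row to a line, values as JSON. carry_out: Moves the arm, as the interface text tells. Its arguments: {"type":"object","properties":{"deltas":{"type":"array","items":{"type":"array","items":{"type":"number"}}},"grip_force":{"type":"number"}},"required":["deltas"]}

```bash
mkdir -p pics; ls; python3 - <<'E'
from plant import r, capture, workorder
import cv2,numpy as np
print(r.state())
for n in ["side","top","wrist"]:
    c=capture(n)
    cv2.imwrite(f"pics/{n}0.png",c["img"][:,:,::-1])
    print(n,{k:np.round(v,4).tolist() for k,v in c.items() if k!="img"})
E
```

```text
pics
{'time_s': 0.0, 'qpos': array([-1.289213  ,  0.69002533, -0.19453456,  1.56640422,  0.15729529,
        0.9024998 , -0.21509585]), 'qvel': array([-0.00077062, -0.00127289, -0.00058491, -0.00088169,  0.00067033,
       -0.00166324, -0.00062885]), 'joint_efforts': array([-1.54741310e-04, -5.39614928e+01, -1.26619879e+00, -1.58541048e+01,
        9.19533195e-03,  9.50685499e-03,  1.75249703e-06]), 'tcp_pos': array([153.15804311, 605.25105217, 238.44272746]), 'tcp_rot': array([ 0.0866566 ,  0.70173296, -0.08802827,  0.70164984]), 'ft_force': array([-0.18277562,  0.18131403, -0.17977689]), 'moment': array([0.01323761, 0.01147162, 0.00203176]), 'finger_gap': 85.31497188581476}
side {'K': [[402.7214, 0.0, 322.608], [0.0, 402.7214, 196.8474], [0.0, 0.0, 1.0]], 'D': [-0.0556, 0.0, 0.0, 0.0, 0.0], 'R': [[0.9174, -0.3975, 0.0182], [-0.2254, -0.5568, -0.7995], [0.3279, 0.7294, -0.6004]], 't': [-449.4376, 170.1787, 956.8406]}
top {'K': [[376.9306, 0.0, 317.2096], [0.0, 376.9306, 196.0941], [0.0, 0.0, 1.0]], 'D': [-0.0914, 0.0, 0.0, 0.0, 0.0], 'R': [[0.0064, -0.9999, -0.0124], [-0.9989, -0.0058, -0.0464], [0.0463, 0.0127, -0.9988]], 't': [-3.5645, 505.1159, 1068.574]}
wrist {'K': [[350.6412, 0.0, 316.5677], [0.0, 350.6412, 202.7308], [0.0, 0.0, 1.0]], 'D': [-0.007, 0.0, 0.0, 0.0, 0.0], 'tool_from_camera': [[0.0006, -0.263, 0.9648, -134.8388], [1.0, 0.0001, -0.0006, 0.7059], [0.0001, 0.9648, 0.263, -66.9439], [0.0, 0.0, 0.0, 1.0]]}
```

View pics/side0.png

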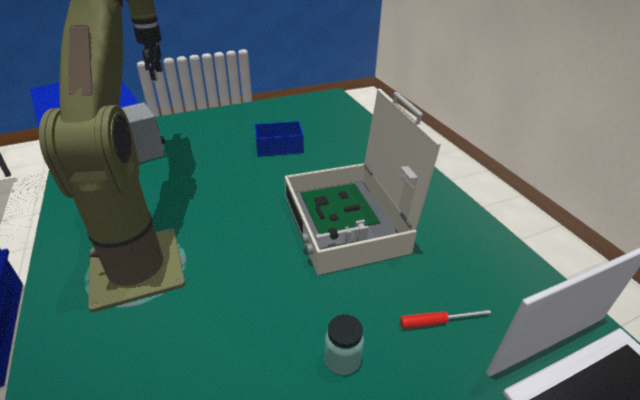

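View pics/top0.png

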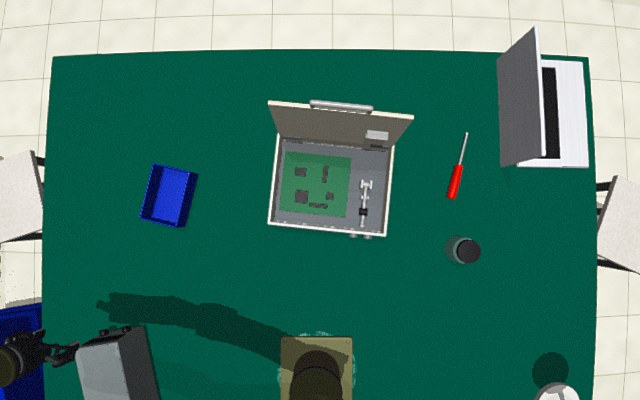

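View pics/wrist0.png

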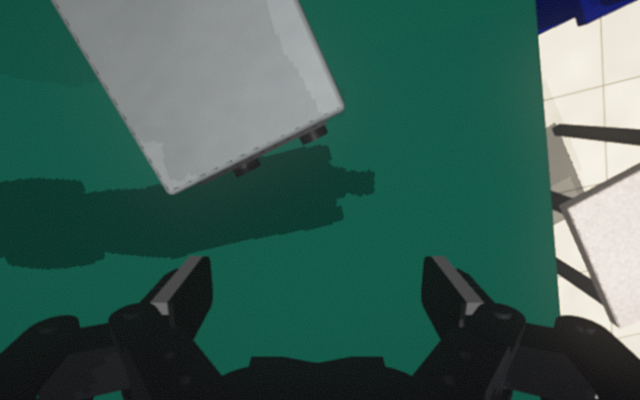

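The side view shows the oven at about (360,215), with its hood back, the rod lying at right in the case, the jar at (344,345) and the driver at (445,320). In the top view the case corners are near (268,224) and (386,236), and the rod is at (364,200). The arm is at far left beside a grey box. I'll zoom in for corners.

```bash
python3 - <<'E'
import cv2
a=cv2.imread("pics/side0.png")[80:280,270:450]; cv2.imwrite("pics/side0z.png",cv2.resize(a,None,fx=3,fy=3,interpolation=cv2.INTER_CUBIC)[:600])
a=cv2.imread("pics/top0.png")[90:245,255:425]; cv2.imwrite("pics/top0z.png",cv2.resize(a,None,fx=3.8,fy=3.8,interpolation=cv2.INTER_CUBIC))
E
```

```text
(no output)
```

View pics/side0z.png

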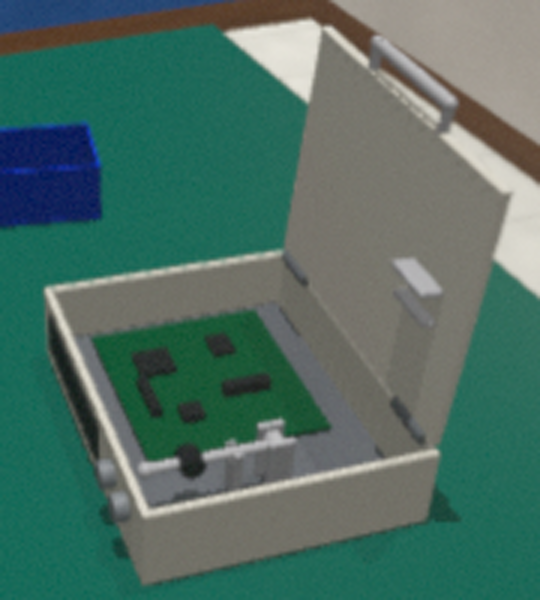

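View pics/top0z.png

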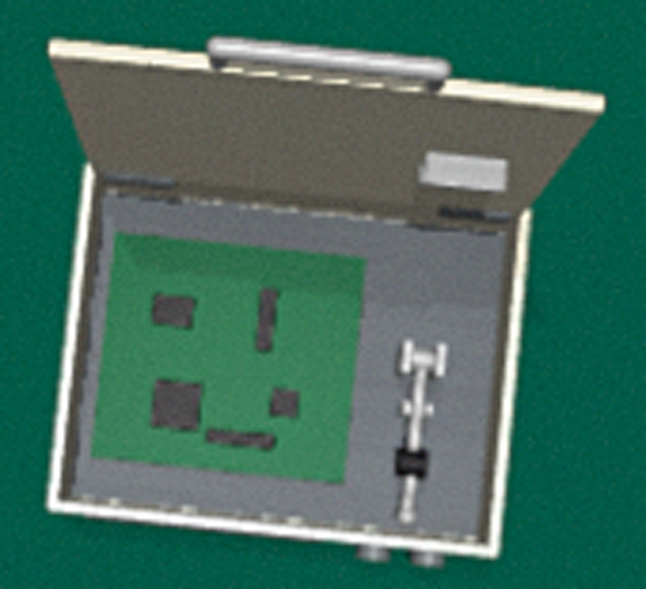

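```bash
cat > h.py <<'E'
import numpy as np,cv2
from scipy.optimize import least_squares
from scipy.spatial.transform import Rotation as Ro
def cams():
    from plant import capture
    return {n:capture(n) for n in ("side","top")}
def proj(c,X):
    X=np.atleast_2d(X).astype(float)
    p,_=cv2.projectPoints(X,cv2.Rodrigues(np.array(c["R"]))[0],np.array(c["t"],float),np.array(c["K"]),np.array(c["D"],float)); return p[:,0]
def case2w(p,X): 
    c,s=np.cos(p[2]),np.sin(p[2]); X=np.atleast_2d(X)
    return np.c_[p[0]+c*X[:,0]-s*X[:,1],p[1]+s*X[:,0]+c*X[:,1],X[:,2]]
def hood(a,l,y,n=0): # l along panel from hinge, n off the underside outward (hood top)
    # at a=0 points -x, top = +z
    return np.array([125-l*np.cos(a)+n*np.sin(a), y, 80+l*np.sin(a)+n*np.cos(a)])
def rod(a,l): return np.array([10-l*np.cos(a),-95,60+l*np.sin(a)])
E
python3 - <<'E'
from h import *
C=cams()
T=lambda u,v:(u/3.8+255-.4,v/3.8+90-.4); S=lambda u,v:(u/3+270-.3,v/3+80-.3)
def obs(a):
    return [
 ("top",T(50,510),[-125,160,75]),("top",T(495,555),[-125,-160,75]),
 ("top",T(411,463),rod(0,75)),("top",T(407,515),rod(0,112)),
 ("side",S(47,289),[-125,160,75]),("side",S(146,515),[-125,-160,75]),("side",S(437,454),[125,-160,75]),("side",S(143,583),[-125,-160,0]),
 ("side",S(190,460),rod(0,75)),("side",S(147,467),rod(0,113)),
 ("top",T(328,58),hood(a,254,0,5)),("side",S(412,77),hood(a,254,0,5)),
 ("top",T(603,108),hood(a,232,-155,0)),("top",T(50,56),hood(a,232,155,0)),
 ("side",S(322,30),hood(a,232,155,0)),("side",S(510,195),hood(a,232,-155,0))]
def f(p):
    return np.concatenate([proj(C[n],case2w(p,X))[0]-uv for n,uv,X in obs(p[3])])
s=least_squares(f,[520,0,0,1.7],loss="soft_l1")
print(s.x,np.degrees(s.x[2]))
for o,rr in zip(obs(1),s.fun.reshape(-1,2)): print(o[0],np.round(o[2]),np.round(rr,1))
np.save("pose.npy",s.x)
p=s.x
for n,X in dict(grip=rod(0,75),piv=rod(0,0),gripstop=rod(1.92,75),bar=hood(p[3],254,0,5),barend=hood(.95,254,0,5)).items(): print(n,case2w(p,X).round(1))
E
```

```text
[ 5.36205467e+02 -3.85276647e+01 -9.85479138e-02  1.61716061e+00] -5.646379542965449
top [-125  160   75] [-0.5 -0.4]
top [-125 -160   75] [0.6 0.3]
top [-65. -95.  60.] [ 0.3 -0.2]
top [-102.  -95.   60.] [-0.  -0.4]
side [-125  160   75] [-0.8 -0.3]
side [-125 -160   75] [-0.6  0.6]
side [ 125 -160   75] [ 1.2 -0.3]
side [-125 -160    0] [0.  0.6]
side [-65. -95.  60.] [0.3 0.2]
side [-103.  -95.   60.] [-0.3  0.9]
top [ -8.   0. 296.] [ 0.3 -0. ]
side [ -8.   0. 296.] [ 0.3 -2.2]
top [  -0. -155.  275.] [0.4 0.4]
top [ -0. 155. 275.] [-0.5 -0.9]
side [ -0. 155. 275.] [ 0.1 -1.8]
side [  -0. -155.  275.] [-1.9 -1.7]
grip [[ 462.2 -126.7   60. ]]
piv [[ 536.8 -134.1   60. ]]
gripstop [[ 562.3 -136.6  130.5]]
bar [[677.3 -52.5 333.5]]
barend [[517.6 -36.7 289.5]]
```

```bash
cat >> h.py <<'E'
def Tm(pos,R):
    T=np.eye(4);T[:3,:3]=R;T[:3,3]=pos;return T
def cur():
    from plant import r
    s=r.state(); return Tm(s["tcp_pos"],Ro.from_quat(s["tcp_rot"]).as_matrix())
def tool(p,pitch,flip=1):
    """tool x = cos.. pitch 0: straight down; pitch>0: fingers lean to +case x. tool y=+-case y"""
    xc=np.array([np.sin(pitch),0,-np.cos(pitch)]); yc=np.array([0,flip,0.]); zc=np.cross(xc,yc)
    R=np.c_[xc,yc,zc]; c,s=np.cos(p[2]),np.sin(p[2])
    return np.array([[c,-s,0],[s,c,0],[0,0,1]])@R
def rows(A,B,n):
    rv=Ro.from_matrix(A[:3,:3].T@B[:3,:3]).as_rotvec(); out=[];P=A
    for i in range(1,n+1):
        f=i/n; N=Tm(A[:3,3]+f*(B[:3,3]-A[:3,3]),A[:3,:3]@Ro.from_rotvec(rv*f).as_matrix())
        D=np.linalg.inv(P)@N; out.append(np.r_[D[:3,3],np.degrees(Ro.from_matrix(D[:3,:3]).as_rotvec())].round(1).tolist()); P=N
    return out
E
python3 - <<'E'
from h import *
p=np.load("pose.npy");A=cur();print(A.round(3))
for fl in (1,-1):
    print(fl,np.degrees(np.linalg.norm(Ro.from_matrix(A[:3,:3].T@tool(p,0,fl)).as_rotvec())))
g=case2w(p,rod(0,75))[0];print(g)
W1=Tm([400,330,250],Ro.from_euler('z',-35,degrees=True).as_matrix()@A[:3,:3])
W2=Tm([g[0],g[1],150],tool(p,0,1))
print(Ro.from_matrix(A[:3,:3].T@tool(p,0,1)).as_rotvec(degrees=True))
for q in rows(A,W1,9):print(q)
print()
for q in rows(W1,W2,11):print(q)
E
```

```text
[[-0.00000e+00  2.45000e-01  9.69000e-01  1.53235e+02]
 [-1.00000e-03  9.69000e-01 -2.45000e-01  6.05635e+02]
 [-1.00000e+00 -1.00000e-03  0.00000e+00  2.38927e+02]
 [ 0.00000e+00  0.00000e+00  0.00000e+00  1.00000e+00]]
1 8.551069737943664
-1 171.4490603137375
[ 462.17393611 -126.67148138   60.        ]
[-8.55093993e+00  1.77391182e-04  4.71167045e-02]
[-1.2, -23.0, 34.1, 3.9, 0.0, -0.0]
[-1.2, -20.6, 35.6, 3.9, 0.0, -0.0]
[-1.2, -18.1, 36.9, 3.9, 0.0, -0.0]
[-1.2, -15.6, 38.0, 3.9, 0.0, -0.0]
[-1.2, -13.0, 39.0, 3.9, 0.0, -0.0]
[-1.2, -10.3, 39.8, 3.9, 0.0, -0.0]
[-1.2, -7.6, 40.4, 3.9, 0.0, -0.0]
[-1.2, -4.8, 40.8, 3.9, 0.0, -0.0]
[-1.2, -2.0, 41.1, 3.9, 0.0, -0.0]

[9.1, -22.8, 35.1, -4.0, -0.0, 0.0]
[9.1, -25.2, 33.5, -4.0, -0.0, 0.0]
[9.1, -27.5, 31.6, -4.0, -0.0, 0.0]
[9.1, -29.6, 29.7, -4.0, -0.0, 0.0]
[9.1, -31.6, 27.6, -4.0, -0.0, 0.0]
[9.1, -33.4, 25.3, -4.0, -0.0, 0.0]
[9.1, -35.1, 22.9, -4.0, -0.0, 0.0]
[9.1, -36.6, 20.5, -4.0, -0.0, 0.0]
[9.1, -37.9, 17.9, -4.0, -0.0, 0.0]
[9.1, -39.0, 15.2, -4.0, -0.0, 0.0]
[9.1, -40.0, 12.5, -4.0, -0.0, 0.0]
```

carry_out([
  [0,-26,35,0,0,0,1],
  [0,-26,35,0,0,0,1],
  [0,-26,35,0,0,0,1],
  [0,-26,35,0,0,0,1],
  [0,-26,35,0,0,0,1],
  [0,-26,35,0,0,0,1],
  [0,-26,35,0,0,0,0.6],
  [0,-26,35,0,0,0,0.6],
  [0,-28,34,-4.3,0,0,0.6],
  [0,-35,10,-4.2,0,0,0.6],
  [0,-38,9,0,0,0,0.6],
  [0,-38,9,0,0,0,0.6],
  [0,-38,9,0,0,0,0.6],
  [10,-38,9,0,0,0,0.6],
  [10,-38,9,0,0,0,0.6],
  [10,-38,9,0,0,0,0.6],
  [10,-38,9,0,0,0,0.6],
  [10,-38,9,0,0,0,0.6],
  [10,-38,9,0,0,0,0.6],
  [0,0,0,0,0,0,0.6],
], grip_force=40)

```text
time_s: 2.75
tcp_pos: [449.9, -88.0, 178.5]
tcp_rot: [0.037, 0.707, -0.038, 0.706]
ft_force: [0.2, 0.3, -0.0]
finger_gap: 51.3
```

```bash
cat > look.py <<'E'
import sys
from h import *
from plant import capture
n,name=sys.argv[1],sys.argv[2]
A=cur();c=capture(n);np.savez(f"pics/{name}.npz",A=A,**c)
im=c["img"][:,:,::-1]
if len(sys.argv)>3:
    x0,y0,x1,y1=map(int,sys.argv[3].split(","));im=im[y0:y1,x0:x1];f=min(790/(x1-x0),590/(y1-y0));im=cv2.resize(im,None,fx=f,fy=f,interpolation=cv2.INTER_CUBIC);print("scale",f)
cv2.imwrite(f"pics/{name}.png",im);print(A.round(3))
E
python3 look.py wrist w1
```

```text
[[-1.00000e-03  1.06000e-01  9.94000e-01  4.49885e+02]
 [-2.00000e-03  9.94000e-01 -1.06000e-01 -8.79700e+01]
 [-1.00000e+00 -2.00000e-03 -1.00000e-03  1.78547e+02]
 [ 0.00000e+00  0.00000e+00  0.00000e+00  1.00000e+00]]
```

View pics/w1.png

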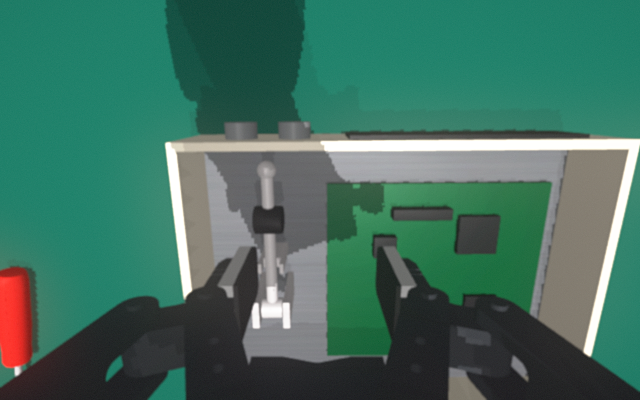

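The wrist view shows the roller at (268,219), the tip at (266,170) and the case's front rim corners at (172,147) and (637,142). I'll compare these with the fitted pose.

```bash
cat >> h.py <<'E'
def wproj(d,X):
    M=np.linalg.inv(d["A"]@d["tool_from_camera"])
    return proj(dict(R=M[:3,:3],t=M[:3,3],K=d["K"],D=d["D"]),X)
E
python3 - <<'E'
from h import *
p=np.load("pose.npy");d=np.load("pics/w1.npz")
for X,uv in [(rod(0,75),(268,219)),(rod(0,113),(266,170)),([-125,-160,75],(170,147)),([-125,160,75],(638,142))]:
    print(wproj(d,case2w(p,X))[0].round(1),uv)
E
```

```text
[267.1 220.8] (268, 219)
[264.8 171.4] (266, 170)
[164.  143.8] (170, 147)
[637.9 140.5] (638, 142)
```

carry_out([
  [15,-18.5,8,0,0,0,0.6],
  [25,-18.5,8,0.4,0,0,0.6],
  [20,0,0,0,0,0,0.6],
  [0,0,0,0,0,0,0.6],
])

```text
time_s: 3.3
tcp_pos: [461.8, -122.6, 117.8]
tcp_rot: [0.037, 0.707, -0.037, 0.705]
ft_force: [-0.1, -0.1, 0.1]
finger_gap: 50.9
```

```bash
python3 look.py wrist w2; python3 - <<'E'
from h import *
p=np.load("pose.npy");d=np.load("pics/w2.npz")
for X in [rod(0,75),rod(0,113)]: print(wproj(d,case2w(p,X))[0].round(1))
E
```

```text
[[-3.00000e-03  1.05000e-01  9.94000e-01  4.61844e+02]
 [ 1.00000e-03  9.94000e-01 -1.05000e-01 -1.22601e+02]
 [-1.00000e+00  0.00000e+00 -3.00000e-03  1.17815e+02]
 [ 0.00000e+00  0.00000e+00  0.00000e+00  1.00000e+00]]
[308.5 228.1]
[307.6 163. ]
```

View pics/w2.png

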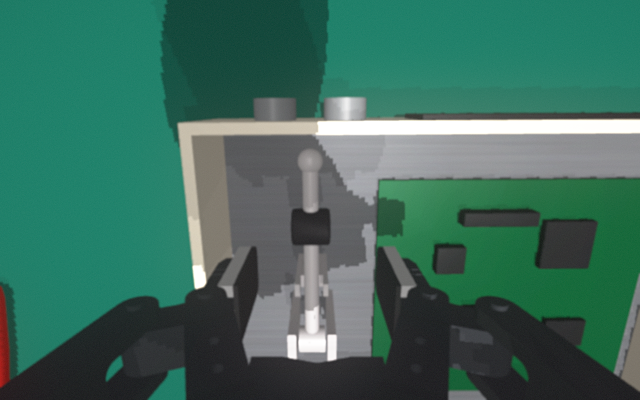

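The roller is now at (311,227) and the tip at (310,160), within 1.5 mm of the prediction. Next I go down and close.

carry_out([
  [20,-3,1,0,0,0,0.6],
  [20,0,0,0,0,0,0.6],
  [15,0,0,0,0,0,0.6],
  [8,0,0,0,0,0,0.6],
  [0,0,0,0,0,0,0.6],
])

```text
time_s: 3.98
tcp_pos: [463.4, -125.7, 56.4]
tcp_rot: [0.037, 0.706, -0.037, 0.706]
ft_force: [0.5, 1.0, -1.0]
finger_gap: 51.1
```

```bash
python3 look.py wrist w3
```

```text
[[ 0.0000e+00  1.0500e-01  9.9400e-01  4.6345e+02]
 [ 0.0000e+00  9.9400e-01 -1.0500e-01 -1.2567e+02]
 [-1.0000e+00  0.0000e+00  0.0000e+00  5.6435e+01]
 [ 0.0000e+00  0.0000e+00  0.0000e+00  1.0000e+00]]
```

View pics/w3.png

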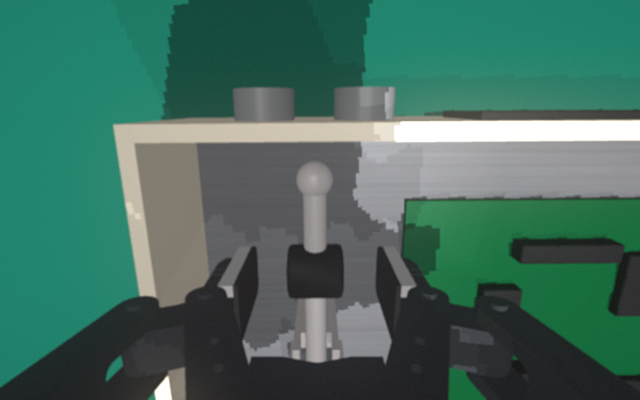

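The roller at (316,271) is centred between the pads at (240,285) and (395,285). Closing.

carry_out([
  [1.5,0,0,0,0,0,0.4],
  [0,0,0,0,0,0,0.1],
  [0,0,0,0,0,0,0.1],
  [0,0,0,0,0,0,0.1],
  [0,0,0,0,0,0,0.1],
], grip_force=40)

```text
time_s: 4.65
tcp_pos: [463.4, -126.3, 55.2]
tcp_rot: [0.037, 0.706, -0.038, 0.706]
ft_force: [-0.9, -1.7, 6.0]
finger_gap: 20.9
```

```bash
python3 - <<'E'
from h import *
p=np.load("pose.npy");A=cur()
# swing: tcp follows arc keeping orientation
off=A[:3,3]-case2w(p,rod(0,75))[0];print(off)
as_=np.linspace(0,1.85,15);P=[case2w(p,rod(a,75))[0] for a in as_]
for a,b in zip(P[:-1],P[1:]): print((A[:3,:3].T@(b-a)).round(1))
E
```

```text
[ 1.27132249  0.4129481  -4.83681474]
[-9.9  0.   0.7]
[-9.7  0.   2. ]
[-9.4  0.   3.2]
[-8.9  0.   4.4]
[-8.2  0.   5.6]
[-7.4  0.   6.6]
[-6.5  0.1  7.5]
[-5.4  0.1  8.3]
[-4.3  0.1  8.9]
[-3.1  0.1  9.4]
[-1.8  0.1  9.7]
[-0.5  0.1  9.9]
[0.8 0.1 9.9]
[2.1 0.1 9.7]
```

carry_out([
  [-9.9,0,0.7,0,0,0,0.1],
  [-9.7,0,2,0,0,0,0.1],
  [-9.4,0,3.2,0,0,0,0.1],
  [-8.9,0,4.4,0,0,0,0.1],
  [-8.2,0,5.6,0,0,0,0.1],
  [-7.4,0,6.6,0,0,0,0.1],
  [-6.5,0,7.5,0,0,0,0.1],
  [0,0,0,0,0,0,0.1],
])

```text
time_s: 5.65
tcp_pos: [493.2, -129.2, 115.2]
tcp_rot: [0.038, 0.706, -0.038, 0.706]
ft_force: [-1.5, -1.3, 2.0]
finger_gap: 21.3
```

```bash
python3 look.py wrist w4
```

```text
[[-0.00000e+00  1.06000e-01  9.94000e-01  4.93172e+02]
 [-0.00000e+00  9.94000e-01 -1.06000e-01 -1.29173e+02]
 [-1.00000e+00 -0.00000e+00 -0.00000e+00  1.15243e+02]
 [ 0.00000e+00  0.00000e+00  0.00000e+00  1.00000e+00]]
```

View pics/w4.png

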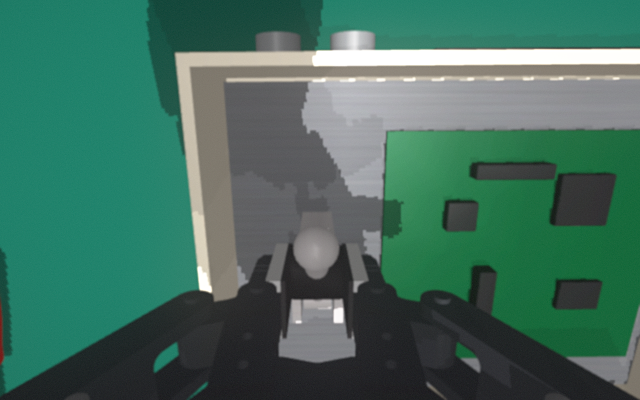

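The tip at (317,245) is rising between the pads, out of the clip. Continuing the arc.

carry_out([
  [-5.4,0,8.3,0,0,0,0.1],
  [-4.3,0,8.9,0,0,0,0.1],
  [-3.1,0,9.4,0,0,0,0.1],
  [-1.8,0,9.7,0,0,0,0.1],
  [-0.5,0,9.9,0,0,0,0.1],
  [0.8,0,9.9,0,0,0,0.1],
  [2.1,0,9.7,0,0,0,0.1],
  [0,0,0,0,0,0,0.1],
])

```text
time_s: 6.7
tcp_pos: [560.2, -135.9, 126.9]
tcp_rot: [0.038, 0.705, -0.037, 0.707]
ft_force: [1.8, -0.5, 4.4]
finger_gap: 21.0
```

```bash
python3 look.py side s5 270,80,450,215
```

```text
scale 4.37037037037037
[[ 3.00000e-03  1.06000e-01  9.94000e-01  5.60247e+02]
 [ 0.00000e+00  9.94000e-01 -1.06000e-01 -1.35874e+02]
 [-1.00000e+00  1.00000e-03  3.00000e-03  1.26944e+02]
 [ 0.00000e+00  0.00000e+00  0.00000e+00  1.00000e+00]]
```

View pics/s5.png

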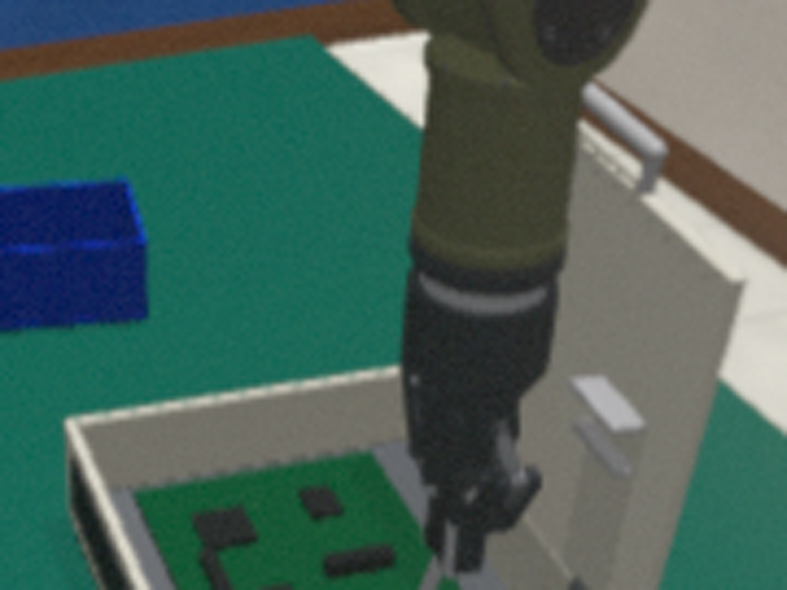

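carry_out([
  [0,0,0,0,0,0,0.3],
  [0,0,0,0,0,0,0.6],
  [0,0,0,0,0,0,0.6],
  [-15,0,0,0,0,0,0.6],
  [-25,0,0,0,0,0,0.6],
  [-35,0,-5,0,0,0,0.6],
  [-40,0,-20,0,0,0,0.6],
  [-40,0,-40,0,0,0,0.6],
  [0,0,-50,0,0,0,0.6],
  [0,0,0,0,0,0,0.6],
])

```text
time_s: 8.0
tcp_pos: [439.2, -123.9, 282.9]
tcp_rot: [0.037, 0.708, -0.038, 0.705]
ft_force: [1.5, -0.7, 0.0]
finger_gap: 51.2
```

```bash
python3 look.py side s6 270,80,450,215;python3 look.py wrist w6;python3 look.py top t6
```

```text
scale 4.37037037037037
[[-4.00000e-03  1.06000e-01  9.94000e-01  4.39222e+02]
 [-2.00000e-03  9.94000e-01 -1.06000e-01 -1.23863e+02]
 [-1.00000e+00 -2.00000e-03 -4.00000e-03  2.82875e+02]
 [ 0.00000e+00  0.00000e+00  0.00000e+00  1.00000e+00]]
[[-0.00000e+00  1.06000e-01  9.94000e-01  4.42471e+02]
 [-1.00000e-03  9.94000e-01 -1.06000e-01 -1.23999e+02]
 [-1.00000e+00 -1.00000e-03  0.00000e+00  2.83072e+02]
 [ 0.00000e+00  0.00000e+00  0.00000e+00  1.00000e+00]]
[[ 2.00000e-03  1.06000e-01  9.94000e-01  4.44336e+02]
 [-1.00000e-03  9.94000e-01 -1.06000e-01 -1.23992e+02]
 [-1.00000e+00 -0.00000e+00  2.00000e-03  2.83003e+02]
 [ 0.00000e+00  0.00000e+00  0.00000e+00  1.00000e+00]]
```

View pics/s6.png

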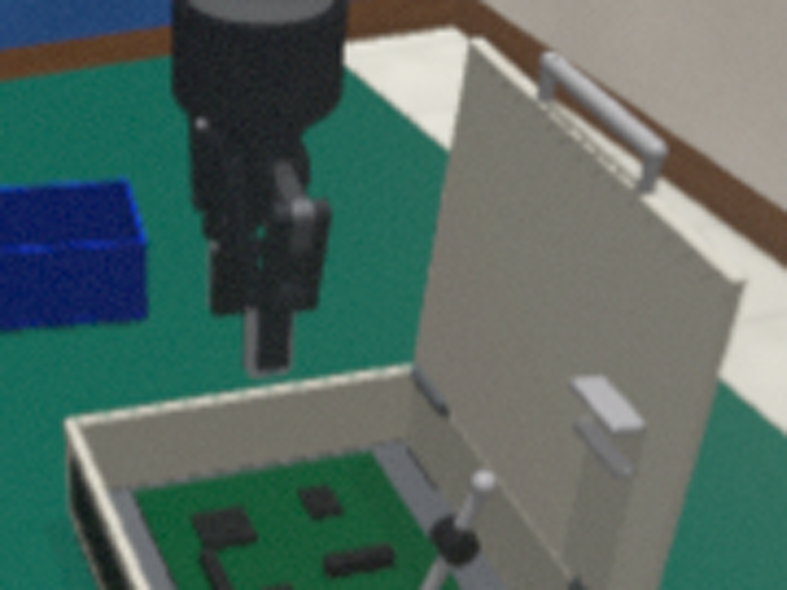

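View pics/w6.png

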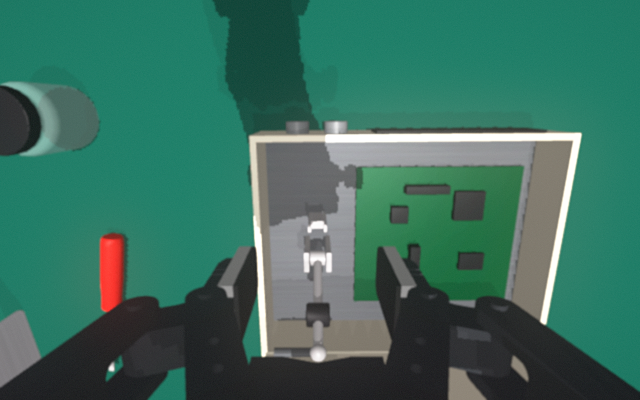

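View pics/t6.png

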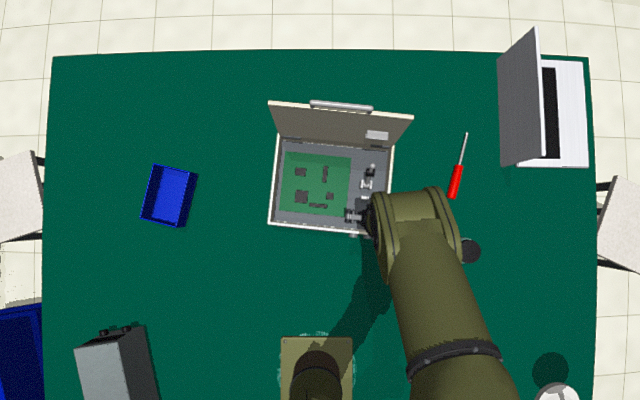

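The rod leans back with its tip at (320,352) in the wrist image. Now I'll triangulate the tip and the bar.

```bash
python3 - <<'E'
import cv2
a=cv2.imread("pics/t6.png")[85:185,260:420]; cv2.imwrite("pics/t6z.png",cv2.resize(a,None,fx=5,fy=5,interpolation=cv2.INTER_CUBIC))
from h import *
s=np.load("pics/s6.npz");cv2.imwrite("pics/s6z.png",cv2.resize(np.ascontiguousarray(s["img"][85:155,365:450,::-1]),None,fx=8,fy=8,interpolation=cv2.INTER_CUBIC))
t=np.load("pics/t6.npz")
a=np.ascontiguousarray(t["img"][85:185,260:420,::-1]); cv2.imwrite("pics/t6z.png",cv2.resize(a,None,fx=5,fy=5,interpolation=cv2.INTER_CUBIC))
E
```

```text
(no output)
```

View pics/s6z.png

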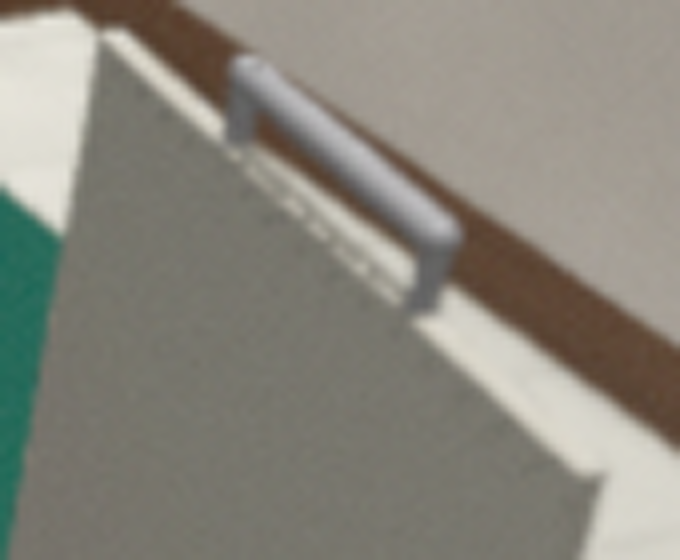

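View pics/t6z.png

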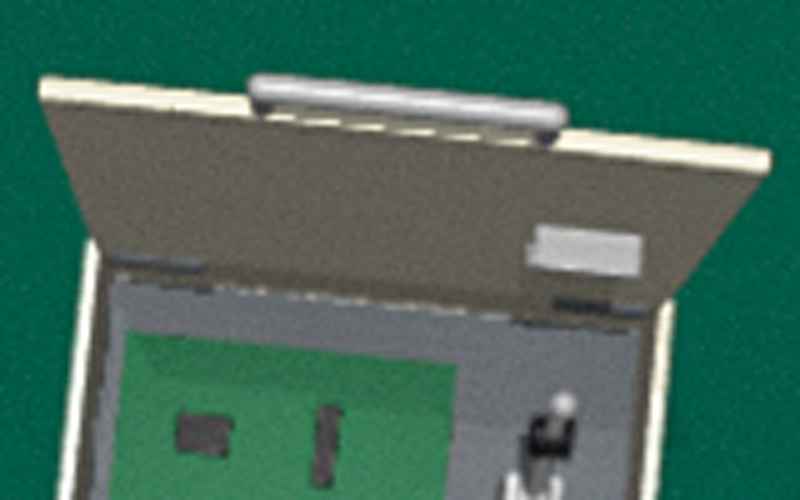

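```bash
python3 - <<'E'
from h import *
p=np.load("pose.npy")
s=np.load("pics/s6.npz");t=np.load("pics/t6.npz")
def tri(a,b):
    return least_squares(lambda X:np.r_[proj(s,X)[0]-a,proj(t,X)[0]-b],[600,0,200])
c,si=np.cos(p[2]),np.sin(p[2])
for n,a,b in [("bar",(407.6,103.6),(341.2,105.0)),("L",(377.1,89.3),(267.6,104.6)),("R",(437.7,143.9),(413.2,119)),("tip",(380.3,189.7),(372.2,165.8))]:
    q=tri(a,b);X=q.x;d=X[:2]-p[:2];Y=[c*d[0]+si*d[1],-si*d[0]+c*d[1],X[2]]
    print(n,X.round(1),np.round(Y,1),q.fun.round(1),"ang from hinge",np.arctan2(Y[2]-80,125-Y[0]).round(3))
print(case2w(p,rod(1.92,113)))
E
```

```text
bar [677.6 -52.7 332.5] [ 1.421e+02 -2.000e-01  3.325e+02] [-0.2  0.   0.1 -0.2] ang from hinge 1.638
L [685.6 102.  308. ] [134.9 154.5 308. ] [-0.4  0.   0.1 -0.3] ang from hinge 1.614
R [ 655.7 -206.   309.5] [ 135.4 -154.9  309.5] [-0.2  0.   0.1 -0.2] ang from hinge 1.616
tip [ 573.9 -137.7  167.9] [ 47.2 -95.  167.9] [-0.2  0.   0.1 -0.2] ang from hinge 0.846
[[ 575.28536368 -137.8546024   166.17993853]]
```

```bash
python3 - <<'E'
from plant import r
print(r.state()["qpos"].round(3), r.state()["tcp_pos"])
E
```

```text
[ 0.458  0.435 -0.419  1.974  0.247  0.779  1.361] [ 445.20918277 -123.95739389  282.79352572]
```

carry_out([
  [-16,0,0,10,0,0,0.6],
  [-16,0,0,10,0,0,0.6],
  [-16,0,0,10,0,0,0.6],
  [-16,0,0,10,0,0,0.6],
  [-16,0,0,10,0,0,0.6],
  [-16,0,0,10,0,0,0.6],
  [-16,0,0,10,0,0,0.6],
  [-16,0,0,10,0,0,0.6],
  [-12,0,0,9.6,0,0,0.6],
  [0,28,-12,0,0,0,0.6],
  [0,28,-12,0,0,0,0.6],
  [0,28,-12,0,0,0,0.6],
  [0,28,-12,0,0,0,0.6],
  [0,28,-12,0,0,0,0.6],
  [0,28,-12,0,0,0,0.6],
  [0,20,-12,0,0,0,0.6],
  [0,0,0,0,0,0,0.6],
])

```text
time_s: 10.28
tcp_pos: [641.3, -57.1, 420.8]
tcp_rot: [0.524, 0.476, -0.523, 0.475]
ft_force: [-0.6, -0.2, -0.1]
finger_gap: 51.0
```

```bash
python3 look.py wrist w7; python3 -c "
from plant import r
print(r.state()['qpos'].round(3))
from h import *
p=np.load('pose.npy');d=np.load('pics/w7.npz')
print(wproj(d,[[677.6,-52.7,332.5]]),wproj(d,case2w(p,[hood(1.617,254,y,5) for y in (-60,0,60)])))"
```

```text
[[-0.00000e+00  9.95000e-01 -9.60000e-02  6.41326e+02]
 [ 1.00000e-03 -9.60000e-02 -9.95000e-01 -5.71220e+01]
 [-1.00000e+00 -0.00000e+00 -1.00000e-03  4.20820e+02]
 [ 0.00000e+00  0.00000e+00  0.00000e+00  1.00000e+00]]
[ 0.047  0.572 -0.055  1.214  0.03   1.357 -0.103]
[[371.33889265 200.53290626]] [[367.34125405 283.37319229]
 [371.00599547 200.63878427]
 [375.1557275  105.76850914]]
```

View pics/w7.png

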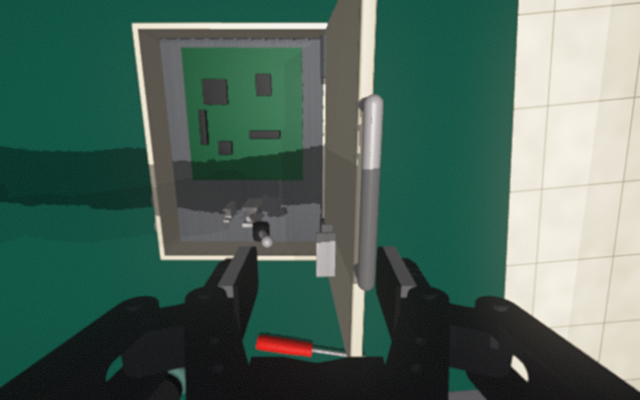

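The bar runs from (373,102) to (366,284), within about 1 px of the prediction. I'll compute the approach.

```bash
cat >> h.py <<'E'
def tbar(p,a,ahead=2,n=5,pitch=None):
    """tool gripping bar with hood at a; tool y ~ +case x"""
    X=case2w(p,hood(a,254-ahead,0,n))[0]
    xc=np.array([np.cos(a),0,-np.sin(a)]); zc=np.array([0,-1.,0]); yc=np.cross(zc,xc)
    c,s=np.cos(p[2]),np.sin(p[2])
    return Tm(X,np.array([[c,-s,0],[s,c,0],[0,0,1]])@np.c_[xc,yc,zc])
E
python3 - <<'E'
from h import *
p=np.load("pose.npy");A=cur()
B=tbar(p,1.617,-40);C=tbar(p,1.617,2)
print(A[:3,3],B.round(3),C[:3,3])
for q in rows(A,B,3):print(q)
for q in rows(B,C,3):print(q)
E
```

```text
[640.26341509 -58.30328142 421.22307636] [[-4.60000e-02  9.94000e-01 -9.80000e-02  6.79083e+02]
 [ 5.00000e-03 -9.80000e-02 -9.95000e-01 -5.26540e+01]
 [-9.99000e-01 -4.60000e-02  0.00000e+00  3.73455e+02]
 [ 0.00000e+00  0.00000e+00  0.00000e+00  1.00000e+00]] [677.15211887 -52.46280369 331.50012946]
[15.9, 12.7, -3.1, 0.0, -0.0, -0.9]
[15.7, 12.9, -3.1, 0.0, -0.0, -0.9]
[15.5, 13.2, -3.1, 0.0, -0.0, -0.9]
[14.0, 0.0, 0.0, 0.0, 0.0, -0.0]
[14.0, -0.0, 0.0, 0.0, 0.0, -0.0]
[14.0, 0.0, -0.0, 0.0, 0.0, -0.0]
```

carry_out([
  [0,20,-3,0,0,-0.9,0.6],
  [10,19,-3,0,0,-0.9,0.6],
  [37,0,0,0,0,-0.9,0.6],
  [0,0,0,0,0,0,0.6],
  [0,0,0,0,0,0,0.6],
])

```text
time_s: 10.95
tcp_pos: [677.8, -57.3, 376.3]
tcp_rot: [-0.514, -0.486, 0.535, -0.462]
ft_force: [0.7, 0.6, 1.0]
finger_gap: 51.2
```

```bash
python3 look.py wrist w8; python3 -c "
from h import *
p=np.load('pose.npy');d=np.load('pics/w8.npz')
print(wproj(d,[[677.6,-52.7,332.5]]))
for q in rows(cur(),tbar(p,1.617,2),3):print(q)"
```

```text
[[-4.50000e-02  9.94000e-01 -1.00000e-01  6.77767e+02]
 [ 4.00000e-03 -1.00000e-01 -9.95000e-01 -5.73190e+01]
 [-9.99000e-01 -4.50000e-02  0.00000e+00  3.76328e+02]
 [ 0.00000e+00  0.00000e+00  0.00000e+00  1.00000e+00]]
[[319.77997676 227.56409865]]
[15.1, 0.2, -1.5, -0.0, -0.0, -0.0]
[15.1, 0.2, -1.5, -0.0, -0.0, -0.0]
[15.1, 0.2, -1.5, -0.0, -0.0, -0.0]
```

View pics/w8.png

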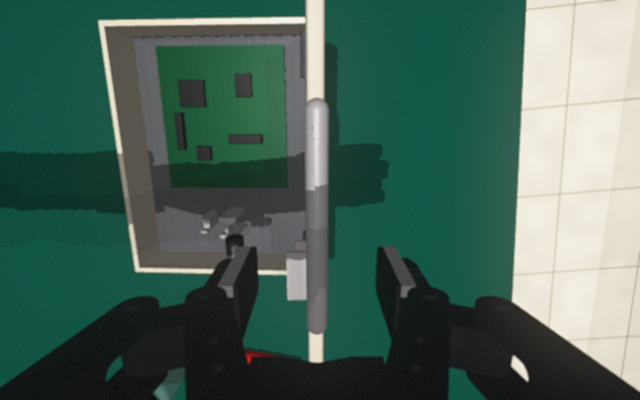

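The bar is centred between the pads at column 317. Going down onto it and closing.

carry_out([
  [15,0,-1.5,0,0,0,0.6],
  [15,0,-1.5,0,0,0,0.6],
  [14,0,-1.5,0,0,0,0.6],
  [0,0,0,0,0,0,0.4],
  [0,0,0,0,0,0,0.2],
  [0,0,0,0,0,0,0],
  [0,0,0,0,0,0,0],
  [0,0,0,0,0,0,0],
], grip_force=50)

```text
time_s: 12.0
tcp_pos: [676.5, -52.2, 331.5]
tcp_rot: [-0.513, -0.486, 0.535, -0.462]
ft_force: [0.2, -0.9, 3.2]
finger_gap: 9.6
```

```bash
python3 look.py wrist w9; python3 -c "
from h import *
p=np.load('pose.npy');A=cur();X=A[:3,3];c,si=np.cos(p[2]),np.sin(p[2])
d=X[:2]-p[:2];print('case',c*d[0]+si*d[1],-si*d[0]+c*d[1],X[2])
a0=1.617
T=[tbar(p,a,2) for a in np.linspace(a0,.90,25)]
for a,b in zip(T[:-1],T[1:]): print(rows(a,b,1)[0]);
"
```

```text
[[-4.50000e-02  9.94000e-01 -9.90000e-02  6.76507e+02]
 [ 5.00000e-03 -9.90000e-02 -9.95000e-01 -5.21520e+01]
 [-9.99000e-01 -4.50000e-02 -0.00000e+00  3.31505e+02]
 [ 0.00000e+00  0.00000e+00  0.00000e+00  1.00000e+00]]
case 140.9868883962656 0.25335113779054375 331.49327395040143
[-0.0, -7.5, -0.0, 0.0, -0.0, 1.7]
[-0.0, -7.5, -0.0, -0.0, 0.0, 1.7]
[-0.0, -7.5, -0.0, 0.0, -0.0, 1.7]
[-0.0, -7.5, 0.0, 0.0, -0.0, 1.7]
[-0.0, -7.5, -0.0, 0.0, -0.0, 1.7]
[-0.0, -7.5, 0.0, 0.0, -0.0, 1.7]
[-0.0, -7.5, 0.0, 0.0, -0.0, 1.7]
[-0.0, -7.5, 0.0, -0.0, -0.0, 1.7]
[-0.0, -7.5, 0.0, 0.0, -0.0, 1.7]
[-0.0, -7.5, -0.0, 0.0, 0.0, 1.7]
[-0.0, -7.5, 0.0, 0.0, -0.0, 1.7]
[-0.0, -7.5, 0.0, 0.0, 0.0, 1.7]
[-0.0, -7.5, -0.0, 0.0, 0.0, 1.7]
[-0.0, -7.5, 0.0, 0.0, -0.0, 1.7]
[-0.0, -7.5, 0.0, 0.0, -0.0, 1.7]
[-0.0, -7.5, 0.0, 0.0, -0.0, 1.7]
[-0.0, -7.5, 0.0, 0.0, -0.0, 1.7]
[-0.0, -7.5, 0.0, -0.0, -0.0, 1.7]
[-0.0, -7.5, 0.0, 0.0, -0.0, 1.7]
[-0.0, -7.5, 0.0, 0.0, -0.0, 1.7]
[-0.0, -7.5, -0.0, 0.0, -0.0, 1.7]
[-0.0, -7.5, 0.0, -0.0, -0.0, 1.7]
[-0.0, -7.5, 0.0, 0.0, -0.0, 1.7]
[-0.0, -7.5, -0.0, 0.0, -0.0, 1.7]
```

View pics/w9.png

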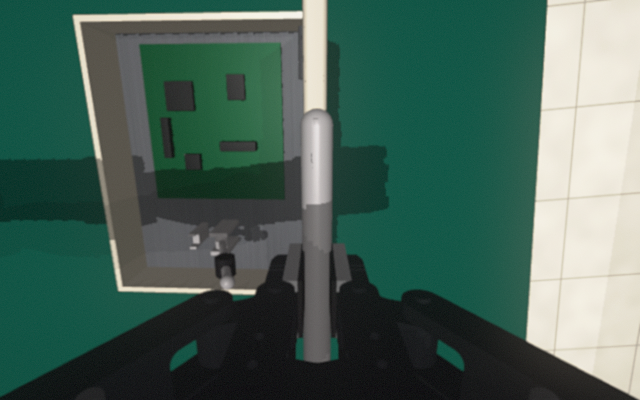

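carry_out([
  [0,-4,0,0,0,0.9,0],
  [0,-7.5,0,0,0,1.71,0],
  [0,-7.5,0,0,0,1.71,0],
  [0,-7.5,0,0,0,1.71,0],
  [0,-7.5,0,0,0,1.71,0],
  [0,-7.5,0,0,0,1.71,0],
  [0,-7.5,0,0,0,1.71,0],
  [0,-7.5,0,0,0,1.71,0],
  [0,0,0,0,0,0,0],
  [0,0,0,0,0,0,0],
])

```text
time_s: 13.3
tcp_pos: [620.8, -46.7, 330.5]
tcp_rot: [0.565, 0.425, -0.479, 0.52]
ft_force: [-3.1, 0.2, 12.0]
finger_gap: 9.7
```

```bash
cat > ang.py <<'E'
from h import *
from plant import r
p=np.load('pose.npy');A=cur();X=A[:3,3];c,si=np.cos(p[2]),np.sin(p[2])
d=X[:2]-p[:2];x,y,z=c*d[0]+si*d[1],-si*d[0]+c*d[1],X[2]
R=np.hypot(z-80,125-x);print("radius",R,"hood~",np.arctan2(z-80,125-x)+5/R,"tool",np.arctan2(-A[2,0],np.hypot(A[0,0],A[1,0])*np.sign(A[0,0])),"y",y,r.state()["ft_force"],r.state()["finger_gap"],r.state()["qpos"].round(2))
E
python3 ang.py
```

```text
radius 253.7091144035837 hood~ 1.4320862611794358 tool 1.3885133276935906 y 0.2282260276655208 [-3.13934221  0.21452301 11.96168616] 9.666478843354486 [ 0.03  0.51 -0.06  1.64  0.07  0.81 -0.16]
```

```bash
sed -i 's#+5/R#-5/R#' ang.py; grep -c -- "-5/R" ang.py
```

```text
1
```

carry_out([
  [-1,-4,0,0,0,0.9,0],
  [0,-7.5,0,0,0,1.71,0],
  [0,-7.5,0,0,0,1.71,0],
  [0,-7.5,0,0,0,1.71,0],
  [0,-7.5,0,0,0,1.71,0],
  [0,-7.5,0,0,0,1.71,0],
  [0,-7.5,0,0,0,1.71,0],
  [0,-7.5,0,0,0,1.71,0],
  [0,0,0,0,0,0,0],
  [0,0,0,0,0,0,0],
])

```text
time_s: 14.55
tcp_pos: [566.9, -41.3, 317.4]
tcp_rot: [0.61, 0.358, -0.417, 0.571]
ft_force: [-10.3, 0.1, 24.1]
finger_gap: 9.8
```

```bash
python3 ang.py; python3 look.py side s10 270,80,450,215
```

```text
radius 255.37170525014199 hood~ 1.1735666502768616 tool 1.161447947450588 y 0.2573028969753186 [-10.26135665   0.08646701  24.09793321] 9.82372151970363 [-0.05  0.37  0.01  2.03  0.15  0.33 -0.27]
scale 4.37037037037037
[[ 3.96000e-01  9.13000e-01 -1.00000e-01  5.66916e+02]
 [-3.90000e-02 -9.20000e-02 -9.95000e-01 -4.13050e+01]
 [-9.17000e-01  3.98000e-01 -1.00000e-03  3.17377e+02]
 [ 0.00000e+00  0.00000e+00  0.00000e+00  1.00000e+00]]
```

View pics/s10.png

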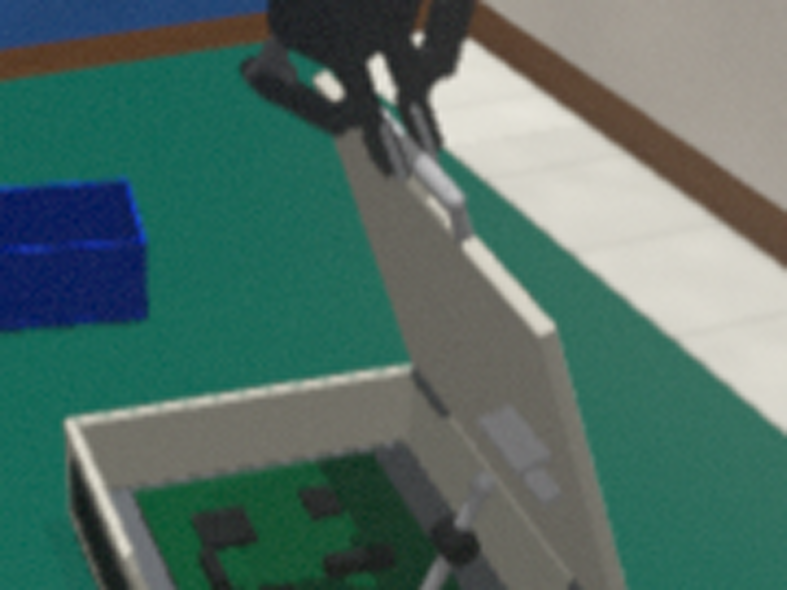

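The hood is at about 1.17 with its slot nearing the tip. Two problems: q6 has dropped to 0.33 (limit 0.04), and there is a radial load of about 26 N. I'll work out where the commanded pose stands.

```bash
python3 - <<'E'
from h import *
p=np.load('pose.npy')
C=Tm([676.5,-52.2,331.5],Ro.from_quat([-0.513,-0.486,0.535,-0.462]).as_matrix())
R1=[[0,-4,0,0,0,.9]]+[[0,-7.5,0,0,0,1.71]]*7
R2=[[-1,-4,0,0,0,.9]]+[[0,-7.5,0,0,0,1.71]]*7
for i,rw in enumerate(R1+R2):
    C=C@Tm(rw[:3],Ro.from_rotvec(np.radians(rw[3:])).as_matrix())
    if i in(7,15):
        X=C[:3,3];h=case2w(p,[125,0,80])[0];print(X.round(1),np.linalg.norm((X-h)))
E
```

```text
[620.5 -46.6 328.6] 251.83876952122915
[566.3 -41.1 314.2] 252.6359698155326
```

carry_out([
  [-2,0,0,0,0,0,0],
  [-1.5,0,0,0,0,0,0],
  [0,0,0,0,0,0,0],
], grip_force=25)

```text
time_s: 14.98
tcp_pos: [563.7, -41.0, 316.4]
tcp_rot: [0.608, 0.361, -0.419, 0.569]
ft_force: [-2.3, -0.3, 3.0]
finger_gap: 9.8
```

```bash
python3 ang.py
```

```text
radius 255.70364435474897 hood~ 1.1606342497853093 tool 1.1699925892418601 y 0.26148348470714877 [-2.30909862 -0.28128352  3.01940645] 9.842928325647238 [-0.05  0.37  0.01  2.04  0.15  0.34 -0.27]
```

```bash
cat > plan.py <<'E'
import sys
from h import *
p=np.load('pose.npy');A=cur()
h0,h1,R0,R1,t0,t1,n=map(float,sys.argv[1:]);n=int(n)
c,s=np.cos(p[2]),np.sin(p[2]);Z=np.array([[c,-s,0],[s,c,0],[0,0,1]])
def T(f):
    h=h0+f*(h1-h0);R=R0+f*(R1-R0);t=t0+f*(t1-t0);ph=h+5/R
    X=case2w(p,[125-R*np.cos(ph),0.26,80+R*np.sin(ph)])[0]
    xc=np.array([np.cos(t),0,-np.sin(t)]);zc=np.array([0,-1.,0]);yc=np.cross(zc,xc)
    return Tm(X,Z@np.c_[xc,yc,zc])
for i in range(n): print(rows(T(i/n),T((i+1)/n),1)[0])
E
python3 plan.py 1.161 1.0 255.7 257 1.17 1.33 6
```

```text
[-0.2, -6.9, 0.0, 0.0, -0.0, -1.5]
[0.2, -6.9, 0.0, 0.0, -0.0, -1.5]
[0.5, -6.9, 0.0, 0.0, 0.0, -1.5]
[0.9, -6.8, 0.0, 0.0, 0.0, -1.5]
[1.3, -6.8, -0.0, 0.0, -0.0, -1.5]
[1.6, -6.7, 0.0, 0.0, -0.0, -1.5]
```

carry_out([
  [-0.2,-4,0,0,0,-1.5,0],
  [0.2,-6.9,0,0,0,-1.5,0],
  [0.5,-6.9,0,0,0,-1.5,0],
  [0.9,-6.8,0,0,0,-1.5,0],
  [1.3,-6.8,0,0,0,-1.5,0],
  [0.8,-4,0,0,0,-1.5,0],
  [0,0,0,0,0,0,0],
  [0,0,0,0,0,0,0],
])

```text
time_s: 15.98
tcp_pos: [531.4, -37.8, 301.5]
tcp_rot: [0.578, 0.407, -0.463, 0.535]
ft_force: [-3.4, -0.3, 5.3]
finger_gap: 9.8
```

```bash
python3 ang.py; python3 look.py side s11 270,80,450,215
```

```text
radius 256.7396573554686 hood~ 1.0208819084468073 tool 1.328080921162544 y 0.29081403435590586 [-3.43362109 -0.32920566  5.271834  ] 9.838347085850875 [-0.01  0.39 -0.04  1.99  0.1   0.52 -0.22]
scale 4.37037037037037
[[ 2.3900e-01  9.6600e-01 -9.9000e-02  5.3137e+02]
 [-2.4000e-02 -9.6000e-02 -9.9500e-01 -3.7757e+01]
 [-9.7100e-01  2.4000e-01  0.0000e+00  3.0146e+02]
 [ 0.0000e+00  0.0000e+00  0.0000e+00  1.0000e+00]]
```

View pics/s11.png

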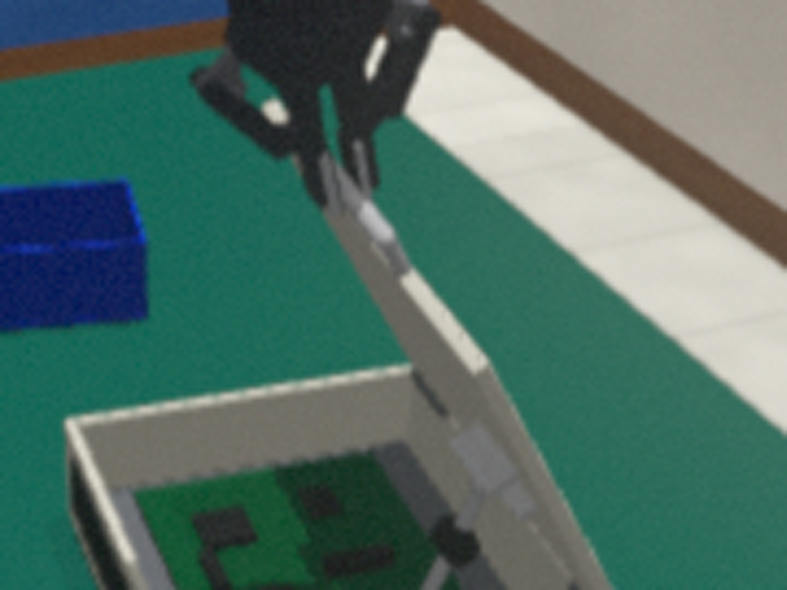

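```bash
python3 plan.py 1.02 0.96 256.7 257 1.328 1.328 4;python3 plan.py 0.96 0.92 257 257.3 1.328 1.328 4
```

```text
[1.1, -3.7, 0.0, 0.0, -0.0, 0.0]
[1.1, -3.7, 0.0, 0.0, -0.0, 0.0]
[1.2, -3.7, 0.0, 0.0, -0.0, 0.0]
[1.2, -3.7, 0.0, 0.0, -0.0, 0.0]
[0.8, -2.4, -0.0, 0.0, -0.0, 0.0]
[0.8, -2.4, 0.0, 0.0, -0.0, 0.0]
[0.9, -2.4, 0.0, 0.0, -0.0, 0.0]
[0.9, -2.4, 0.0, 0.0, -0.0, 0.0]
```

carry_out([
  [1,-3.7,0,0,0,0,0],
  [1.1,-3.7,0,0,0,0,0],
  [1.1,-3.7,0,0,0,0,0],
  [1.2,-3.7,0,0,0,0,0],
  [0,0,0,0,0,0,0],
  [0,0,0,0,0,0,0],
])

```text
time_s: 16.77
tcp_pos: [518.4, -36.4, 293.4]
tcp_rot: [0.578, 0.407, -0.463, 0.535]
ft_force: [-2.2, -2.2, 2.4]
finger_gap: 9.8
```

```bash
python3 ang.py; python3 look.py side s12 360,150,440,210
```

```text
radius 256.85866847063306 hood~ 0.9614158644491699 tool 1.3274138543387977 y 0.35098907705262095 [-2.15583016 -2.21613296  2.42114926] 9.810908801936614 [-0.01  0.39 -0.04  2.04  0.11  0.48 -0.23]
scale 9.833333333333334
[[ 2.40000e-01  9.66000e-01 -9.90000e-02  5.18439e+02]
 [-2.40000e-02 -9.60000e-02 -9.95000e-01 -3.64180e+01]
 [-9.71000e-01  2.41000e-01  0.00000e+00  2.93447e+02]
 [ 0.00000e+00  0.00000e+00  0.00000e+00  1.00000e+00]]
```

View pics/s12.png

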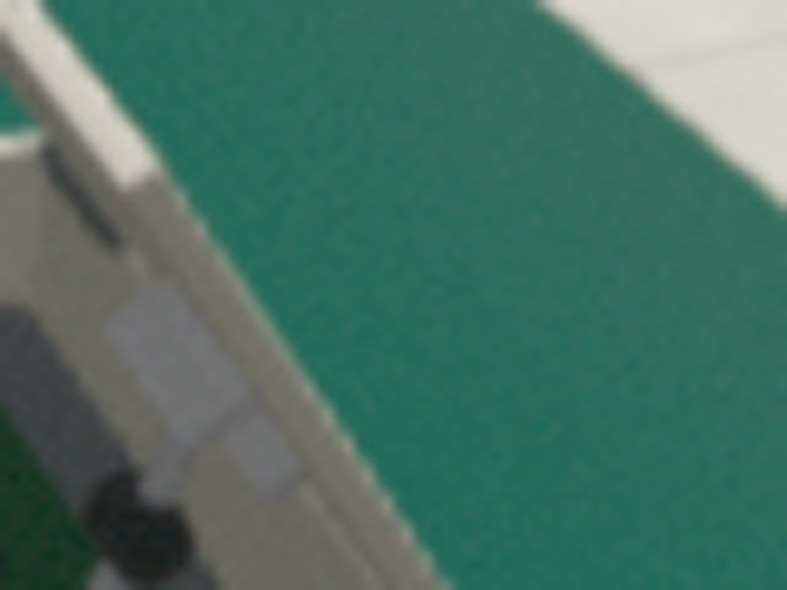

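The rod goes up between the two ribs at (200,420) in the crop. There is no clear contact force yet, so I'll continue in small steps.

carry_out([
  [0.8,-2.4,0,0,0,0,0],
  [0.8,-2.4,0,0,0,0,0],
  [0,0,0,0,0,0,0],
  [0,0,0,0,0,0,0],
])

```text
time_s: 17.32
tcp_pos: [514.8, -36.1, 291.1]
tcp_rot: [0.578, 0.407, -0.462, 0.535]
ft_force: [-0.7, -1.4, 0.9]
finger_gap: 9.6
```

```bash
python3 ang.py
```

```text
radius 256.9824266183368 hood~ 0.9444807698853598 tool 1.3258294434567939 y 0.3402526606415113 [-0.69584478 -1.40859711  0.8861126 ] 9.5863610808611 [-0.02  0.38 -0.04  2.05  0.11  0.47 -0.24]
```

carry_out([
  [0.8,-2.4,0,0,0,0,0],
  [0.8,-2.4,0,0,0,0,0],
  [0,0,0,0,0,0,0],
  [0,0,0,0,0,0,0],
])

```text
time_s: 17.82
tcp_pos: [511.0, -35.7, 288.6]
tcp_rot: [0.579, 0.407, -0.462, 0.535]
ft_force: [1.4, -3.5, -0.3]
finger_gap: 10.3
```

```bash
python3 ang.py
```

```text
radius 257.13479766327686 hood~ 0.9268703171735475 tool 1.3247853968292596 y 0.38431124907817216 [ 1.43248329 -3.48344372 -0.26449821] 10.293865607886666 [-0.02  0.38 -0.03  2.07  0.11  0.45 -0.24]
```

carry_out([
  [0.8,-2.4,0,0,0,0,0],
  [0.4,-1.2,0,0,0,0,0],
  [0,0,0,0,0,0,0],
  [0,0,0,0,0,0,0],
])

```text
time_s: 18.32
tcp_pos: [509.9, -35.5, 287.8]
tcp_rot: [0.58, 0.405, -0.461, 0.536]
ft_force: [4.4, -4.4, 3.5]
finger_gap: 10.2
```

```bash
python3 ang.py; python3 look.py side s13 330,100,450,200
```

```text
radius 257.1834239597609 hood~ 0.9215966164036425 tool 1.3196259368200622 y 0.42246594360872436 [ 4.44065993 -4.43321981  3.45723508] 10.170254207123014 [-0.02  0.38 -0.03  2.07  0.11  0.44 -0.24]
scale 5.9
[[ 2.47000e-01  9.64000e-01 -1.00000e-01  5.09907e+02]
 [-2.40000e-02 -9.70000e-02 -9.95000e-01 -3.55030e+01]
 [-9.69000e-01  2.49000e-01 -1.00000e-03  2.87848e+02]
 [ 0.00000e+00  0.00000e+00  0.00000e+00  1.00000e+00]]
```

View pics/s13.png

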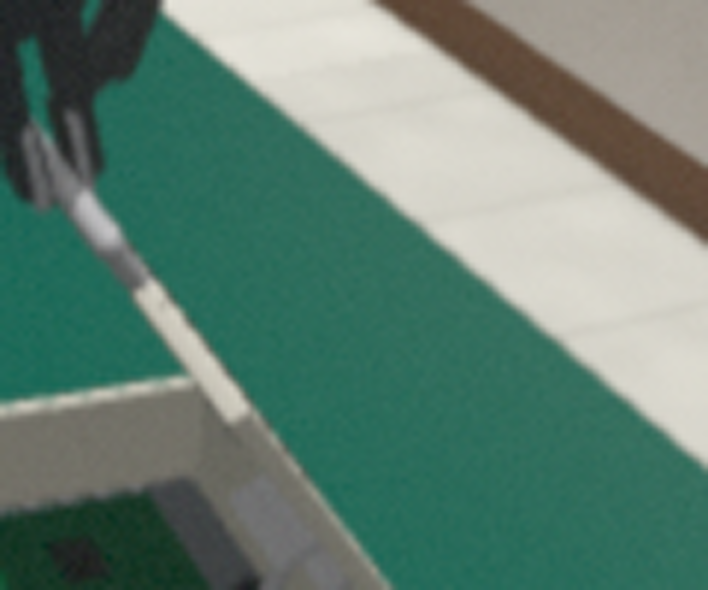

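carry_out([
  [0.5,-1.5,0,0,0,0,0],
  [0,0,0,0,0,0,0],
  [0,0,0,0,0,0,0],
])

```text
time_s: 18.75
tcp_pos: [509.6, -35.5, 287.6]
tcp_rot: [0.58, 0.404, -0.46, 0.537]
ft_force: [5.3, -4.7, 4.9]
finger_gap: 9.7
```

```bash
python3 ang.py; python3 look.py top t13 260,85,420,205
```

```text
radius 257.19662867550466 hood~ 0.9201396989045478 tool 1.3172068288624308 y 0.42648723598413296 [ 5.33448371 -4.7279313   4.88845675] 9.717509846370033 [-0.02  0.38 -0.03  2.08  0.11  0.44 -0.25]
scale 4.916666666666667
[[ 2.50000e-01  9.63000e-01 -1.00000e-01  5.09599e+02]
 [-2.40000e-02 -9.70000e-02 -9.95000e-01 -3.54690e+01]
 [-9.68000e-01  2.51000e-01 -1.00000e-03  2.87638e+02]
 [ 0.00000e+00  0.00000e+00  0.00000e+00  1.00000e+00]]
```

View pics/t13.png

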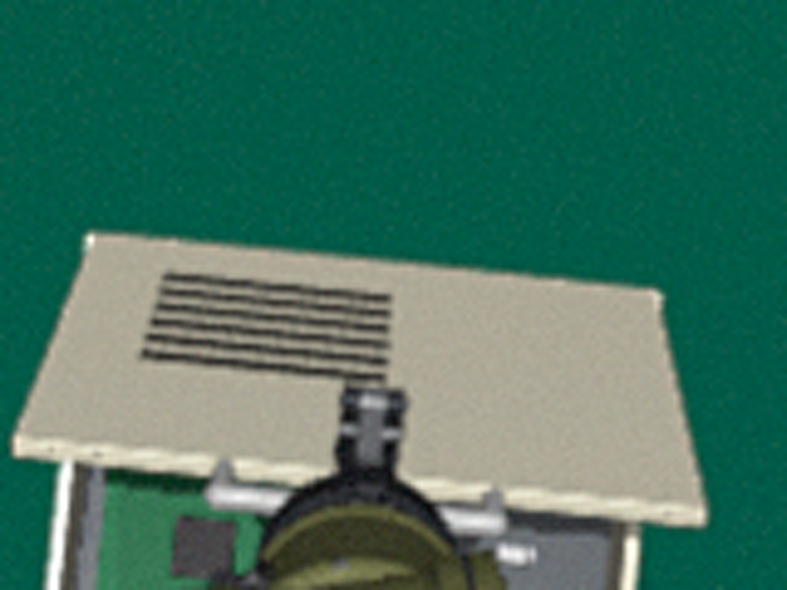

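Motion has stalled and the hood resists, so the rod is carrying it. I'll ease the press, then open slightly so the fingers would still catch the bar, and check.

carry_out([
  [-0.7,2,0,0,0,0,0],
  [-0.3,1,0,0,0,0,0],
  [0,0,0,0,0,0,0.16],
  [0,0,0,0,0,0,0.22],
  [0,0,0,0,0,0,0.3],
  [0,0,0,0,0,0,0.3],
  [0,0,0,0,0,0,0.3],
])

```text
time_s: 19.68
tcp_pos: [508.4, -35.2, 287.0]
tcp_rot: [0.578, 0.407, -0.462, 0.535]
ft_force: [0.0, -0.4, -0.2]
finger_gap: 25.5
```

```bash
python3 ang.py; python3 look.py side s14 330,100,450,200;python3 look.py wrist w14
```

```text
radius 257.44782518953633 hood~ 0.9149451970826792 tool 1.32647877554517 y 0.6007720418034967 [ 0.02681749 -0.42576151 -0.22364125] 25.498681565018813 [-0.02  0.38 -0.03  2.07  0.11  0.45 -0.24]
scale 5.9
[[ 2.41000e-01  9.66000e-01 -9.90000e-02  5.08392e+02]
 [-2.40000e-02 -9.60000e-02 -9.95000e-01 -3.51740e+01]
 [-9.70000e-01  2.42000e-01 -0.00000e+00  2.87045e+02]
 [ 0.00000e+00  0.00000e+00  0.00000e+00  1.00000e+00]]
[[ 2.41000e-01  9.65000e-01 -9.90000e-02  5.08504e+02]
 [-2.40000e-02 -9.60000e-02 -9.95000e-01 -3.52400e+01]
 [-9.70000e-01  2.42000e-01 -0.00000e+00  2.87124e+02]
 [ 0.00000e+00  0.00000e+00  0.00000e+00  1.00000e+00]]
```

View pics/s14.png

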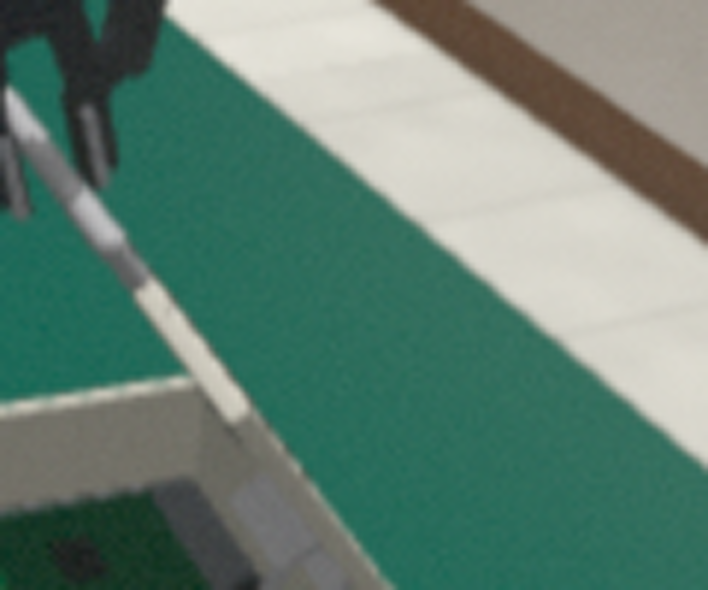

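View pics/w14.png

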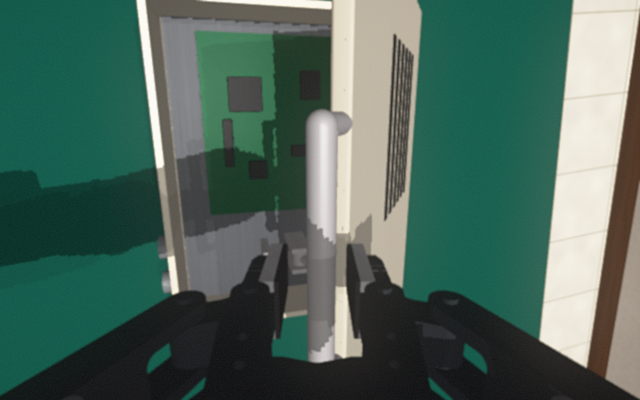

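The hood stays put with the bar loose between the open pads and the force at zero. Withdrawing.

carry_out([
  [-6,0,0,0,0,0,0.35],
  [-12,0,0,0,0,0,0.4],
  [-15,0,0,0,0,0,0.5],
  [-20,0,0,0,0,0,0.6],
  [-30,0,0,0,0,0,0.6],
  [-40,0,0,0,0,0,0.6],
  [-20,-30,0,0,0,0,0.6],
  [0,-40,0,0,0,0,0.6],
  [0,-40,0,0,0,0,0.6],
  [0,0,0,0,0,0,0.6],
  [0,0,0,0,0,0,0.6],
])

```text
time_s: 21.15
tcp_pos: [368.8, -21.3, 400.4]
tcp_rot: [0.579, 0.406, -0.461, 0.536]
ft_force: [-0.4, 0.2, -0.3]
finger_gap: 51.4
```

```bash
python3 ang.py; python3 look.py side s15 270,80,450,215;python3 look.py top t15 260,85,420,205;python3 look.py wrist w15
```

```text
radius 434.3396916170628 hood~ 0.8179931683388691 tool 1.3230764964567647 y 0.7208149966120949 [-0.44000674  0.20349478 -0.31432203] 51.38596418154215 [-0.03  0.   -0.08  2.16  0.08  0.73 -0.26]
scale 4.37037037037037
[[ 2.44000e-01  9.65000e-01 -9.90000e-02  3.68809e+02]
 [-2.40000e-02 -9.60000e-02 -9.95000e-01 -2.12530e+01]
 [-9.69000e-01  2.45000e-01 -1.00000e-03  4.00368e+02]
 [ 0.00000e+00  0.00000e+00  0.00000e+00  1.00000e+00]]
scale 4.916666666666667
[[ 2.44000e-01  9.65000e-01 -9.90000e-02  3.69157e+02]
 [-2.40000e-02 -9.60000e-02 -9.95000e-01 -2.12300e+01]
 [-9.70000e-01  2.45000e-01 -1.00000e-03  4.00235e+02]
 [ 0.00000e+00  0.00000e+00  0.00000e+00  1.00000e+00]]
[[ 2.43000e-01  9.65000e-01 -9.90000e-02  3.69216e+02]
 [-2.40000e-02 -9.60000e-02 -9.95000e-01 -2.12680e+01]
 [-9.70000e-01  2.44000e-01 -0.00000e+00  4.00045e+02]
 [ 0.00000e+00  0.00000e+00  0.00000e+00  1.00000e+00]]
```

View pics/s15.png

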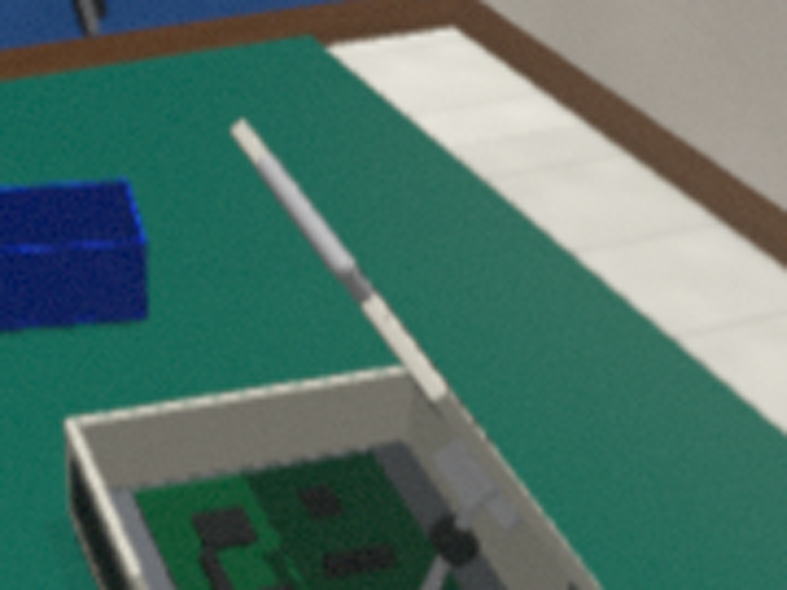

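View pics/t15.png

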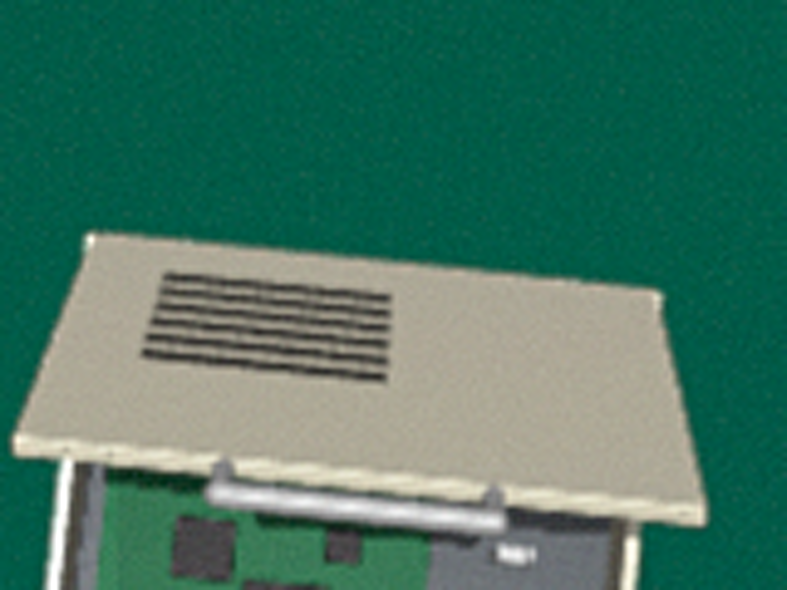

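View pics/w15.png

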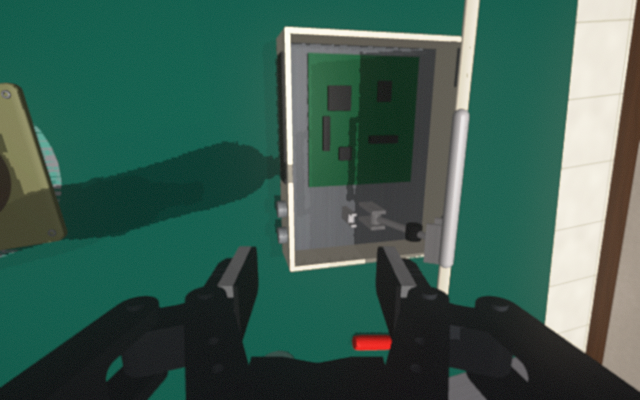

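The hood rests on the rod by itself. As a last check I'll estimate its angle from the bar and look at the bystanders.

```bash
python3 - <<'E'
from h import *
from plant import capture
p=np.load('pose.npy');s=np.load("pics/s15.npz");t=np.load("pics/t15.npz")
m=np.array([332.2,187.5]);e=np.array([347/4.37+269.7,265/4.37+79.7])
for a in (.86,.89,.92,.95,.98,1.01): print(a,proj(t,case2w(p,hood(a,254,0,5)))[0].round(1)-m,proj(s,case2w(p,hood(a,254,-58,5)))[0].round(1)-e)
c=[capture(n)["img"] for n in("side","top")]
for n,i in zip(("side","top"),c):
    o=cv2.imread(f"pics/{n}0.png")[:,:,::-1].astype(int); d=abs(o-i).max(2)
    # bystander windows
    W=dict(side=dict(jar=(325,310,365,380),drv=(398,305,495,332),bin=(250,118,308,158)),top=dict(jar=(440,230,485,270),drv=(443,128,470,203),bin=(138,160,200,230)))[n]
    print(n,{k:float(d[y0:y1,x0:x1].mean().round(1)) for k,(x0,y0,x1,y1) in W.items()})
    d2=abs(i.astype(int)-np.load(f"pics/{n[0]}15.npz")["img"]).mean();print("change since",d2)
E
```

```text
0.86 [-0.6  5.6] [-5.90503432  6.55926773]
0.89 [-0.3  2.8] [-3.20503432  4.25926773]
0.92 [ 0.1 -0.2] [-0.50503432  2.05926773]
0.95 [ 0.4 -3.2] [ 2.19496568 -0.04073227]
0.98 [ 0.8 -6.3] [ 4.99496568 -2.14073227]
1.01 [ 1.2 -9.5] [ 7.89496568 -4.14073227]
side {'jar': 3.6, 'drv': 3.8, 'bin': 5.6}
change since 2.0158294270833332
top {'jar': 5.5, 'drv': 5.6, 'bin': 7.2}
change since 2.7325625
```

```bash
python3 -c "
from plant import workorder
print(workorder.hand_in())"
```

```text
the job is handed in; nothing more can be done
None
```

The hood is propped half open on the rod with the robot clear, and the job is handed in; it returned no verdict.

**What I did:** I gripped the rod's roller, swung it up past upright and let it fall back onto its stop. Then I took the hood by its bar, lowered it slowly until it rested on the rod, released it and backed away. The last state reading before hand-in was at about 21 s.

**Last checks:**
- **Rod on its stop:** the camera put the tip about 2 mm from where the stop angle places it, before I lowered the hood.
- **Hood angle:** about 0.92–0.95 rad. The side view's two image axes disagreed slightly, but all the estimates lie within 0.86–1.06.
- **Rod carries the hood:** the hood stopped moving against the rod under about 5 N of press and stayed put when released. I could not see the tip-to-slot distance or the contact force directly. The pictures show the tip between the slot's two ribs.
- **Robot clear:** the force reading is about zero.
- **Jar, screwdriver and bin:** their image areas are unchanged apart from noise in both views.

**On the way:** a radial load of up to about 26 N built up while lowering, because my hinge estimate was slightly off. One wrist joint also came close to its limit. I backed off a few millimetres and turned the grip around the bar to clear both.

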